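# Set up the screw box for refilling

## Task

Get the screw box ready for a workmate to refill the tin: without lifting or tipping it, slide the open screw tin along its runner board from the middle ring to the end ring next to the wooden screw box, and centre it there. Then pull the box's spring-return lid toward its front until the pointers on its sides are level with the pair of upright mark posts, and finish with the gripper still holding the lid there, since it springs shut if let go. Leave the other things on the bench where they are.

Things in the scene. Friction and masses are not known exactly. Their poses are not given: they have to be found in the camera images.
- screw_tin: open round steel tin of wood screws, 75 mm across (76 over the rim), 73 high, about 0.3 to 0.6 kg; origin at the centre of its underside, z up. It stands between the rails of the runner board, on the middle ring
- runner_board: fixed plywood board 102 mm (its x) by 310 mm (its y), 10 thick, with a wooden rail along each long side: rails 10 wide, tops 25 above the bench, 82 apart inside, the ends open. Three circle outlines of 81 mm diameter are drawn on it, at its middle and 110 mm to either side along y. Origin: centre of the underside
- ring_left (a point): centre of the end ring at the board's +y end, on the board's surface (10 mm above the bench)
- ring_right (a point): centre of the end ring at the board's -y end, on the board's surface
- screw_box: fixed wooden box, 150 mm (its x) by 110 mm (its y), 75 high, with a sliding metal lid on top; it stands beyond either the +y or the -y end of the runner board, and the ring at that end is the one to fill. Its front faces its own -x, roughly toward the robot. Origin: centre of the underside
- lid: the box's flat aluminium lid, 148 x 104 x 6 mm, its top 81.5 mm above the bench. It slides along the box's x axis only: 95 mm of travel toward the front (box -x) from shut, where it starts. A spring pulls it shut: about 4 N when shut, growing by 1.1 N per 10 mm. Its axes are parallel to the box's; origin at the centre of its underside, which when shut is over the box's origin
- lid_handle (a point): middle of the grip bar of the lid's bow handle: a round bar 11 mm thick along the lid's y, about 54 long between its two feet, its axis 34 mm above the lid's top (115 mm above the bench); 10 mm in front of the lid's centre. It moves with the lid; clear below the bar
- lid_pointer (a point): point midway between the lid's two side pointers, which are small dark tabs 5 mm wide sticking out sideways over the box's flanks, 60 mm behind the lid's centre; axes parallel to the box's; moves with the lid
- mark_posts: fixed pair of slim upright dark posts, 5 mm wide, one on either flank of the box, tops 94 mm above the bench; they stand 45 to 75 mm in front of the pointers of the shut lid, differently each time; axes parallel to the box's
- mark (a point): point midway between the two mark posts at the pointers' height, axes parallel to the box's: the lid is at the mark when lid_pointer has the same box x
- offcut: bystander, to be left alone: light offcut of timber, 60x85x20, lying in front of the screw box (mm); origin at the centre of its underside
- pencil: bystander, to be left alone: carpenter's pencil, 168 long, 8 thick, lying in front of the runner board (mm); origin at the centre of its underside
- tape_measure: bystander, to be left alone: pocket tape measure, 34x93x72, front right of the bench (mm); origin at the centre of its underside

How it is judged:
By the outcome, as a careful person would: the job done as asked, in the order asked, and still so for the second after the job is handed in, while the arm keeps its last pose, push and grip.
It also fails if it takes over 59 s, if anything falls off the work surface, if the arm or the gripper's body presses on something with over 40 N, if the wrist force passes 120 N, or if a joint passes its speed limit or range.

## Robot

A 6-joint arm with a two-finger parallel gripper is mounted at the origin on a cart in front of the work surface, level with it; the furniture and walls round the work are solid. World frame = base frame: x ahead of the robot, y to its left, z up, the work surface at z = 0. Lengths are in mm, angles in degrees, forces in N, time in s.
With the tool pointing down it reaches from about 300 to 750 mm from the base axis. Payload 8.5 kg.
Tool frame: the origin (TCP) lies at the very end of the fingers, on their centre line; the grasp point (between the pads) lies 19 mm behind it; z points along the fingers, y is the line along which they close (so a half turn about z gives the same grasp; the last joint's range is limited). The gripper opens to 85 mm and grips with 20 to 120 N. Pads are 22 mm wide; open, the fingers measure 114 mm over their backs; the gripper's body (76 mm by 85 mm) begins 54 mm behind the grasp point. The pads swing forward as they close: fully open they stand 13 mm farther back than shut.
Start: joints at [-87.966, 21.807, 74.336, -0, 83.858, -12.336], TCP at [136.494, -532.776, 231.322] pointing down, gripper open.
Joint ranges: [-178.18, 178.18], [-50.72, 133.34], [12.68, 142.11], [-81.47, 261.47], [9.98, 163.14], [-165.26, 165.26]. Speed limits (degrees/s): [136.94, 136.94, 180, 180, 180, 180].

## Interface

Orientations are given as [roll, pitch, yaw] about the fixed x, y, z axes, in that order (R = Rz(yaw) Ry(pitch) Rx(roll)).
In Python, from plant import arm gives the robot as it stands.
- The arm moves only by the tool step_hand, called after "Request:" as name(argument=value, ...) on one line, values as JSON. Schema: {"type":"object","properties":{"segments":{"type":"array","items":{"type":"array","items":{"type":"number"},"minItems":7,"maxItems":7},"minItems":1,"maxItems":12},"force":{"type":"number"},"only":{"type":"string"},"quiet":{"type":"boolean"},"lines":{"type":"string"}},"required":["segments"],"additionalProperties":false}. segments is a list of rows, 1 to 12 of them, each of 7 numbers: dx, dy, dz in units of 5 mm, then a rotation vector rx, ry, rz in units of 4 degrees, then the finger opening in mm; each row is the pose to reach, as a shift and turn from the pose commanded when the call began, along the tool's axes at that moment; what a row does not reach only later rows make up. A row lasts 1/10 s, in which the tool goes at most 50 mm and 8.59 degrees, less where a joint would pass 70% of its speed; a pose out of reach is approached as far as the arm can. The fingers move at their own pace and stop on an object; force is the grip in N (left out, the last holds). Time passes only in rows, so rows that do not move let the fingers close. The tool returns the time, the measured TCP pose, the force, the opening and the grip force at its end. only (a regular expression) keeps the lines of the reply that match it, lines (a string "A,B") keeps lines A to B, and quiet returns only ok. Input that does not fit is refused with a message, and nothing moves.
- arm.get_obs(): the state, without advancing time (a new reading comes with each control period).
- arm.snapshot(name): name is "side" or "top"; returns the picture (420x560x3 uint8, red, green, blue); there is no depth.
- arm.camera_model(name): a dict with "fx", "fy", "cx", "cy" (pixels), "k1" (the pictures are not rectified: a ray, as slopes to the right and down, at radius r is drawn at 1 + k1 r^2 times it, then the intrinsics apply), "R" (3x3) and "t" (3): a world point X has camera coordinates R X + t. Camera axes: x right, y down, z forward; pixel columns grow to the right and rows downward; lengths in mm; the calibration is good to about 2 mm. A picture is of the moment at which its call begins. camera_model takes no time and is no camera call.
- arm.job_done(): hands the job in; it is judged then, once.
The state is a dict: "t": time; "q": joint angles; "dq": joint speeds; "joint_efforts": joint torques, N m; "ee_pos": TCP position; "tool_rot": TCP orientation; "ft_force": force on the tool from outside, world axes, zero at the start; "moment": the same for the moment, N m; "width": finger opening in mm; "finger_force": force on a finger pad.
Only numpy, scipy, OpenCV 4.12 (cv2) and the standard library are available. Lean on these libraries where they do the work, as an engineer would, in place of code of your own. Each camera call takes 0.05 s, during which the arm holds its last target. There are 200 camera calls.

## Working session

There is one attempt and no reset: what is moved stays moved. The work goes in short steps, Python scripts to look and compute and a tool call to move; the robot and the scene stay as the last step left them, time stands still between calls to the robot, and variables do not carry over. Pictures are saved under pics/ and viewed, at most 10 in all, crops included, and the job is handed in when it is done.

```bash
ls; mkdir -p pics; cat > h.py <<'E'
import numpy as np, cv2
from plant import arm
def ray(name,u,v):
    c=arm.camera_model(name); k=c["k1"]
    xd=np.array([(u-c["cx"])/c["fx"],(v-c["cy"])/c["fy"]]); x=xd.copy()
    for _ in range(30): x=xd/(1+k*(x@x))
    R=np.array(c["R"]);t=np.array(c["t"])
    return -R.T@t, R.T@np.array([x[0],x[1],1.])
def plane(name,u,v,z):
    o,d=ray(name,u,v); return o+d*(z-o[2])/d[2]
def tri(a,b):
    (o1,d1),(o2,d2)=ray(*a),ray(*b)
    s=np.linalg.lstsq(np.c_[d1,-d2],o2-o1,rcond=None)[0]
    p,q=o1+d1*s[0],o2+d2*s[1]; return (p+q)/2,np.linalg.norm(p-q)
def proj(name,X):
    c=arm.camera_model(name); p=np.array(c["R"])@X+np.array(c["t"]); x=p[:2]/p[2]; x=x*(1+c["k1"]*(x@x))
    return np.array([c["fx"]*x[0]+c["cx"],c["fy"]*x[1]+c["cy"]])
def shot(name,f):
    im=arm.snapshot(name)[:,:,::-1].copy(); cv2.imwrite("pics/"+f+"_raw.png",im); return im
E
python3 - <<'E'
from h import *
for n in("top","side"):
    im=shot(n,n+"0"); cv2.imwrite(f"pics/{n}0.png",cv2.resize(im,(800,600)))
    c=arm.camera_model(n);print(n,-np.array(c["R"]).T@c["t"],np.round(c["R"],2).tolist(),c["fx"],c["k1"])
o=arm.get_obs();print(o["ee_pos"],o["tool_rot"],o["width"])
E
```

```text
pics
plant.py
top [ 336.08529514 -153.24914888 1112.19907917] [[-0.02, -1.0, -0.01], [-0.98, 0.02, -0.19], [0.19, 0.01, -0.98]] 426.5643710259434 -0.007953028795102353
side [  128.61435133 -1145.78636111   688.20926802] [[0.92, -0.38, -0.02], [-0.2, -0.45, -0.87], [0.32, 0.81, -0.49]] 429.51420448079796 0.042341831802636835
[ 136.47044483 -532.53151257  230.78443094] [-1.79926533e+02 -1.60156198e-02  1.43679896e+01] 85.47761767540543
```

View pics/top0.png

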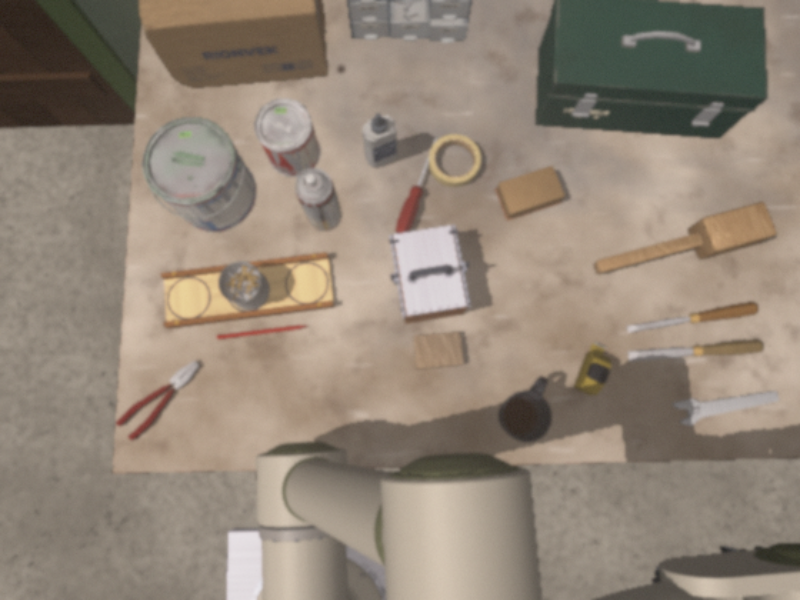

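View pics/side0.png

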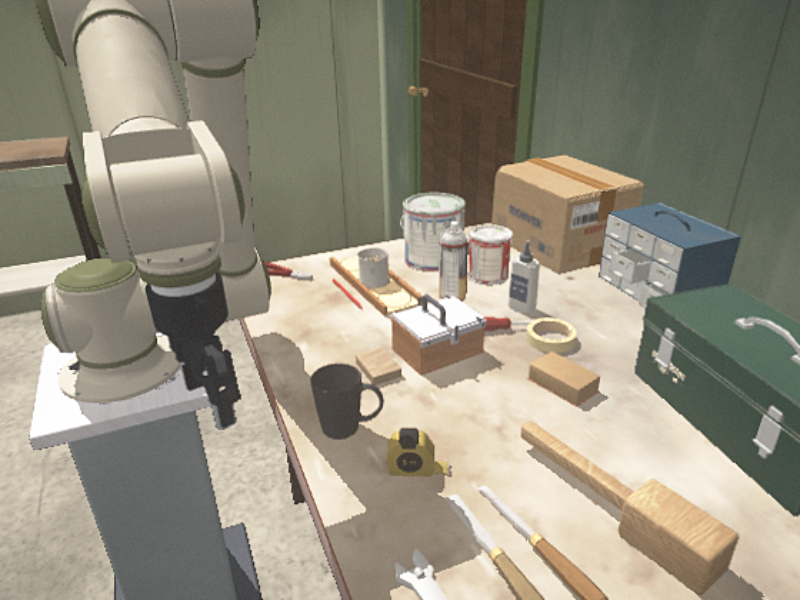

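The top view (800x600) shows the tin at about (243,285) on the board's middle ring. The box is at about (430,272), beyond the board's right (-y) end, so the target is ring_right at about (307,283). The side view shows the tin at (373,268), the lid handle at (432,308) and the board's near end at about (400,300).

```bash
python3 - <<'E'
from h import *
a=cv2.imread("pics/top0_raw.png")[150:250,105:345]; b=cv2.imread("pics/side0_raw.png")[165:270,220:355]
cv2.imwrite("pics/c1.png",cv2.resize(a,None,fx=3.33,fy=3.33,interpolation=cv2.INTER_CUBIC))
cv2.imwrite("pics/c2.png",cv2.resize(b,None,fx=5.6,fy=5.6,interpolation=cv2.INTER_CUBIC))
E
```

```text
(no output)
```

View pics/c1.png

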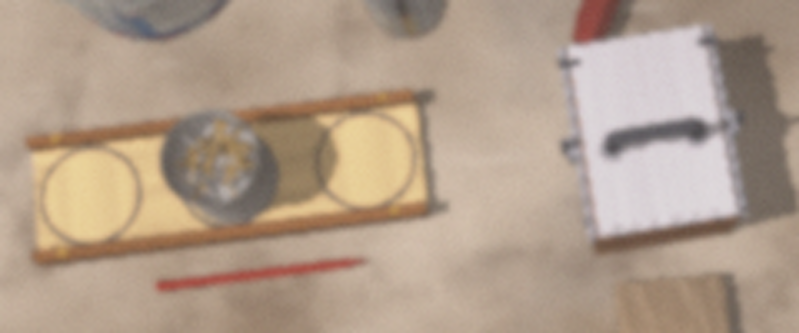

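View pics/c2.png

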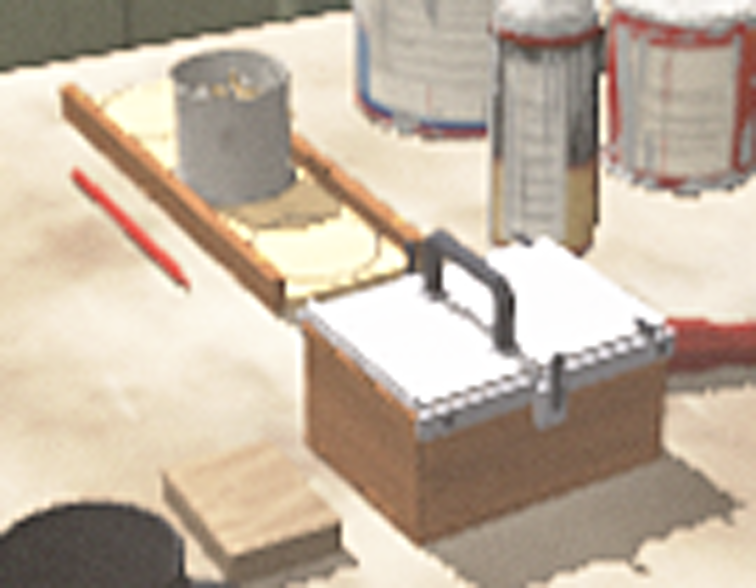

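Top crop: rings at (91,194) and (367,160), tin rim around (213,155), handle bar (608,145)-(702,130), pointers at (568,62)/(708,40), posts at (572,148)/(735,120). Side crop: handle bar (432,240)-(508,292), near post top (557,358), near pointer (650,328), tin rim centre (230,72).

```bash
python3 - <<'E'
from h import *
np.set_printoptions(precision=1,suppress=True)
T=lambda x,y:("top",104.5+(x+.5)/3.33,149.5+(y+.5)/3.33)
S=lambda x,y:("side",219.5+(x+.5)/5.6,164.5+(y+.5)/5.6)
L=plane(*T(91,194),10);Rr=plane(*T(367,160),10);d=L-Rr
print("rings",L,Rr,np.linalg.norm(d),"yaw board",np.degrees(np.arctan2(-d[0],d[1])),"mid",(L+Rr)/2)
# tin rim: dark/grey mask in top image vs. yellow board
im=cv2.imread("pics/top0_raw.png");hsv=cv2.cvtColor(im,cv2.COLOR_BGR2HSV)
# board: yellow mask, min area rect of outer incl. rails
m=cv2.inRange(hsv,(15,70,120),(32,255,255)); m[:,:100]=0;m[:,240:]=0;m[:175]=0;m[230:]=0
ys,xs=np.nonzero(m);print("yellow rect",cv2.minAreaRect(np.c_[xs,ys].astype(np.float32)))
print("board plane corners",[plane("top",*p,10)[:2] for p in cv2.boxPoints(cv2.minAreaRect(np.c_[xs,ys].astype(np.float32)))])
print("rim tri",tri(T(213,155),S(230,72)),"rim edges",plane(*T(162,157),83),plane(*T(265,157),83), plane(*T(213,157),83))
print("rim side",[plane(*S(*p),83) for p in((170,72),(291,72),(230,48),(230,97))])
print("handle L",tri(T(612,140),S(432,238)),"R",tri(T(700,126),S(505,288)))
print("lid corners",[plane(*T(*p),81.5)[:2] for p in((572,45),(708,27),(742,215),(597,240))])
print("pointers",[plane(*T(*p),80)[:2] for p in((568,62),(708,40))],tri(T(708,40),S(650,328)))
print("posts",[plane(*T(*p),94)[:2] for p in((570,148),(738,120))],"tri",tri(T(735,120),S(557,358)))
E
```

```text
rings [563.4 239.4  10. ] [585.7  19.9  10. ] 220.64503679712848 yaw board 5.789305757319499 mid [574.6 129.7  10. ]
yellow rect ((172.8585205078125, 202.92262268066406), (39.389129638671875, 119.96009063720703), 82.51911926269531)
board plane corners [array([610.3, 298.1]), array([645.3, -19.7]), array([538.8, -33.1]), array([504.7, 279.1])]
rim tri (array([574.3, 123. ,  85.1]), np.float64(2.039489885909813)) rim edges [575.2 161.4  83. ] [573.3  84.5  83. ] [574.3 123.3  83. ]
rim side [array([541.4, 142.9,  83. ]), array([608.7, 111.6,  83. ]), array([587.4, 161.5,  83. ]), array([562.1,  93.3,  83. ])]
handle L (array([ 572.7, -173.4,  114.9]), np.float64(0.685162808204878)) R (array([ 581.7, -237.3,  116.4]), np.float64(1.8105970406612284))
lid corners [array([ 654.7, -145.8]), array([ 666.2, -248.9]), array([ 521.2, -268.2]), array([ 505.1, -161. ])]
pointers [array([ 641.9, -142.5]), array([ 656.4, -248.7])] (array([ 656.6, -248.8,   82.1]), np.float64(1.5993658853147228))
posts [array([ 572. , -142.7]), array([ 590.2, -267. ])] tri (array([ 593.9, -266.2,   89.3]), np.float64(5.163551467187049))
```

```bash
cat >> h.py <<'E'
from scipy.spatial.transform import Rotation as Ro
def board(): 
    Rr=np.array([585.7,19.9,0]);u=np.array([563.4-585.7,239.4-19.9,0]);return Rr,u/np.linalg.norm(u)
def toolR(yaw,tilt=0):  # tool y along (sin yaw,-cos yaw); tilt leans the tip toward -tool x
    return Ro.from_euler("xyz",[180,0,yaw],degrees=True)*Ro.from_euler("y",-tilt,degrees=True)
def step(p,R):
    o=arm.get_obs(); R0=Ro.from_euler("xyz",o["tool_rot"],degrees=True)
    print(np.round(np.r_[R0.inv().apply(np.asarray(p)-o["ee_pos"]),(R0.inv()*R).as_rotvec(degrees=True)],1))
E
python3 - <<'E'
from h import *
Rr,u=board();R=toolR(95.8,8);print(R.as_matrix().round(2))
step(Rr+u*168+[0,0,160],R); print(Rr+u*168)
E
```

```text
[[-0.1   0.99  0.01]
 [ 0.99  0.1  -0.14]
 [-0.14  0.   -0.99]]
[ 597.3 -589.7   71.7   -5.7   -6.7  -81.3]
[568.71952504 187.0396526    0.        ]
```
z tool component: check: z = (0.01,-0.14,-0.99): tip toward -y. Good.

The manual's scale: shifts go in units of 5 mm and turns go in units of 4 degrees. Converting my numbers, 20 mm is 4, 597 mm is 119.4, -3 degrees is -0.75.

Request:
step_hand(segments=[[59.4, -58.8, 4, -0.75, -0.75, -10, 40], [59.4, -58.8, 4, -0.75, -0.75, -10, 40], [59.4, -58.8, 4, -0.75, -0.75, -10, 40], [59.4, -58.8, 4, -0.75, -0.75, -10, 40], [59.4, -58.8, 4, -0.75, -0.75, -10, 40], [59.4, -58.8, 4, -0.75, -0.75, -10, 40], [59.4, -58.8, 4, -0.75, -0.75, -10, 40], [59.4, -58.8, 4, -0.75, -0.75, -10, 40], [119.4, -118, 14.4, -1.425, -1.675, -20.325, 40], [119.4, -118, 14.4, -1.425, -1.675, -20.325, 40], [119.4, -118, 14.4, -1.425, -1.675, -20.325, 40], [119.4, -118, 14.4, -1.425, -1.675, -20.325, 40]], force=20)

```text
t: 1.3
ee_pos: [444.7, -17.7, 188.0]
tool_rot: [179.5, 7.5, 89.0]
ft_force: [0.5, -2.1, 0.1]
width: 40.3
finger_force: 0.0
```

```bash
python3 - <<'E'
from h import *
Rr,u=board();R=toolR(95.8,8); step(Rr+u*168+[0,0,160],R)
E
```

```text
[208.8 120.4   1.8  -0.5  -0.5  -6.8]
```

Request:
step_hand(segments=[[41.8, 24, 0.4, -0.125, -0.125, -1.7, 40], [41.8, 24, 0.4, -0.125, -0.125, -1.7, 40], [41.8, 24, 0.4, -0.125, -0.125, -1.7, 40], [41.8, 24, 0.4, -0.125, -0.125, -1.7, 40], [41.8, 24, 0.4, -0.125, -0.125, -1.7, 40], [41.8, 24, 0.4, -0.125, -0.125, -1.7, 40], [41.8, 24, 0.4, -0.125, -0.125, -1.7, 40]])

```text
t: 2.0
ee_pos: [568.8, 184.8, 159.4]
tool_rot: [-180.0, 8.0, 95.6]
ft_force: [0.9, 0.2, 0.4]
width: 40.4
finger_force: 0.0
```

```bash
python3 - <<'E'
from h import *
Rr,u=board();R=toolR(95.8,8); step(Rr+u*168+[0,0,24],R)
for n in("top","side"):shot(n,n+"1")
a=cv2.imread("pics/top1_raw.png")[130:260,95:255];b=cv2.imread("pics/side1_raw.png")[100:240,190:340]
cv2.imwrite("pics/c3.png",np.hstack([cv2.resize(a,(400,325)),cv2.resize(b,(400,325))]))
E
```

```text
[ 2.100e+01  2.000e-01  1.338e+02 -1.000e-01 -0.000e+00 -2.000e-01]
```

View pics/c3.png

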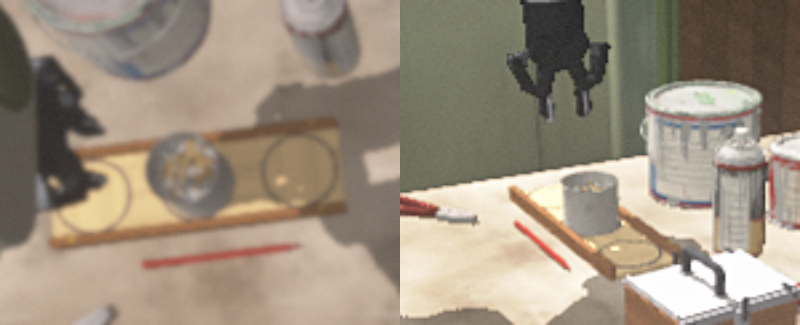

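The gripper hangs above the left ring (top crop: fingers at (95,128) and (97,182)), between the rails and clear of the big can. The tin is untouched. Now I lower it.

Request:
step_hand(segments=[[4.2, 0, 26.8, 0, 0, 0, 40], [4.2, 0, 26.8, 0, 0, 0, 40], [4.2, 0, 26.8, 0, 0, 0, 40], [4.2, 0, 26.8, 0, 0, 0, 40], [4.2, 0, 26.8, 0, 0, 0, 40]])

```text
t: 2.6
ee_pos: [569.5, 185.9, 26.0]
tool_rot: [179.9, 8.0, 95.4]
ft_force: [-0.5, 0.1, 0.2]
width: 39.7
finger_force: 0.0
```

```bash
python3 - <<'E'
from h import *
Rr,u=board();R=toolR(95.8,8)
for s in (90,44): step(Rr+u*s+[0,0,24],R)
E
```

```text
[-75.7  -0.2  12.7   0.1  -0.   -0.4]
[-1.213e+02  1.000e-01  1.910e+01  1.000e-01 -0.000e+00 -4.000e-01]
```

Request:
step_hand(segments=[[-2, 0, 0.28, 0, 0, 0, 40], [-3.6, 0, 0.5, 0, 0, 0, 40], [-5.2, 0, 0.74, 0, 0, 0, 40], [-6.8, 0, 0.96, 0, 0, 0, 40], [-8.4, 0, 1.18, 0, 0, 0, 40], [-10, 0, 1.4, 0, 0, 0, 40], [-11.6, 0, 1.64, 0, 0, 0, 40], [-13.2, 0, 1.86, 0, 0, 0, 40], [-14.8, 0, 2.08, 0, 0, 0, 40], [-16.4, 0, 2.3, 0, 0, 0, 40], [-18, 0, 2.52, 0, 0, 0, 40], [-19.2, 0, 2.7, 0, 0, 0, 40]])

```text
t: 3.8
ee_pos: [579.0, 89.8, 26.1]
tool_rot: [179.8, 7.9, 95.4]
ft_force: [-0.8, 6.2, 5.7]
width: 39.8
finger_force: 3.8
```

```bash
python3 - <<'E'
from h import *
Rr,u=board();R=toolR(95.8,8)
step(Rr+u*46+[0,0,26],R)
for n in("top","side"):shot(n,n+"2")
a=cv2.imread("pics/top2_raw.png")[150:250,95:255];b=cv2.imread("pics/side2_raw.png")[130:240,200:340]
cv2.imwrite("pics/c4.png",np.hstack([cv2.resize(a,(400,250)),cv2.resize(b,(400,250))]))
E
```

```text
[-23.9  -0.3   3.5   0.2  -0.1  -0.4]
```

View pics/c4.png

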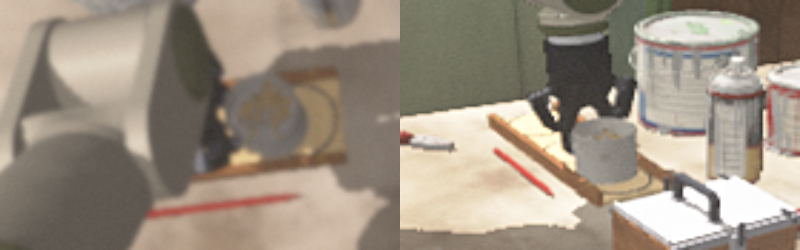

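The tin is moving upright: top crop rim around (258,108), still left of the ring (right arc at x≈338). I push 22 mm more, then measure.

Request:
step_hand(segments=[[-1.2, 0, 0.18, 0, 0, 0, 40], [-2.4, 0, 0.34, 0, 0, 0, 40], [-3.4, 0, 0.48, 0, 0, 0, 40], [-4, 0, 0.56, 0, 0, 0, 40], [-4.4, 0, 0.62, 0, 0, 0, 40], [-4.4, 0, 0.62, 0, 0, 0, 40]])

```text
t: 4.5
ee_pos: [580.7, 67.9, 25.4]
tool_rot: [179.9, 8.0, 95.5]
ft_force: [0.4, 2.9, 3.9]
width: 40.0
finger_force: 2.4
```

```bash
python3 - <<'E'
from h import *
for n in("top","side"):shot(n,n+"3")
a=cv2.imread("pics/top3_raw.png")[170:230,165:245];b=cv2.imread("pics/side3_raw.png")[165:225,250:320]
print(arm.get_obs()["ee_pos"])
cv2.imwrite("pics/c5.png",np.hstack([cv2.resize(a,None,fx=5,fy=5,interpolation=2),cv2.resize(b,None,fx=5,fy=5,interpolation=2)]))
E
```

```text
[580.67906608  67.90928274  25.0909929 ]
```

View pics/c5.png

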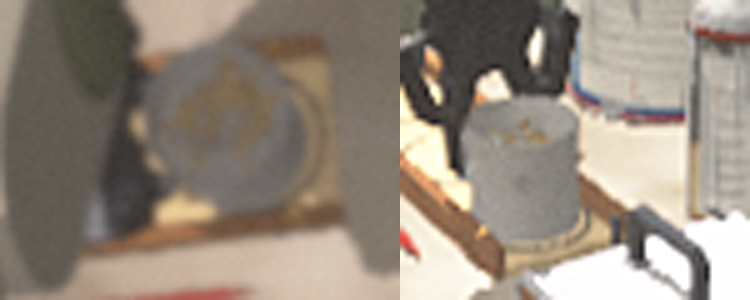

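The tin is upright; its rim centre is at about (121,118) in the side crop's right half, and the ring arc shows on its right, so it is a few mm short. I calculate the remainder.

```bash
python3 - <<'E'
from h import *
np.set_printoptions(precision=1,suppress=True)
Rr,u=board();xb=np.array([u[1],-u[0],0])
def rep(n,p): print(n,p,"s",(p-Rr)@u,"x",(p-Rr)@xb)
T=lambda x,y:("top",164.5+(x+.5)/5,169.5+(y+.5)/5)
S=lambda x,y:("side",249.5+(x+.5)/5,164.5+(y+.5)/5)
rep("rim side",plane(*S(121.5,119),83)); rep("rim top",plane(*T(220,119),83)); print(tri(T(220,119),S(121.5,119)))
rep("tin initial",plane("top",104.5+213.5/3.33,149.5+156/3.33,83)); rep("tin init side",plane("side",219.5+231/5.6,164.5+73/5.6,83))
rep("tcp",arm.get_obs()["ee_pos"])
# predicted ring/rim outlines for where tin at ring; overlay extents
for n in("top","side"):
  for z,r in((83,38),(10,37.5),(10,40.5)):
    c=Rr+[0,0,z];pts=np.array([proj(n,c+[r*np.cos(a),r*np.sin(a),0]) for a in np.linspace(0,6.28,60)])
    print(n,z,r,pts.min(0),pts.max(0))
# segment side tin body: grey low-saturation
im=cv2.imread("pics/side3_raw.png");hsv=cv2.cvtColor(im,cv2.COLOR_BGR2HSV)
m=cv2.inRange(hsv,(0,0,75),(180,45,190));w=m[170:216,250:300]
for v in range(8,46,5): print(170+v,''.join('#' if q else '.' for q in w[v]))
E
```

```text
rim side [583.8  28.2  83. ] s 8.434631886356188 x -1.061124535980777
rim top [580.5  24.   83. ] s 4.645641970284797 x -4.779801683659066
(array([580.9,  23.4,  85.4]), np.float64(1.9935532320903722))
tin initial [575.4 123.3  83. ] s 103.94813278241693 x 0.2422854938425574
tin init side [574.8 126.5  83. ] s 107.17487806050329 x -0.07396419593453137
tcp [580.7  67.9  25.1] s 48.27090881423677 x -0.14271861899852906
top 83 38 [195.  176.5] [225.6 206.3]
top 10 37.5 [200.7 184. ] [229.  211.6]
top 10 40.5 [199.6 182.9] [230.1 212.7]
side 83 38 [263.6 184.3] [287.2 194.6]
side 10 37.5 [264.6 203.9] [287.2 214.7]
side 10 40.5 [263.7 203.5] [288.1 215.1]
178 ....#.....................###............#..##....
183 ..........##..........#.#.......#.....#...........
188 ..........#..#######################.....###....#.
193 ............#########..###.....#####..............
198 ............########################..............
203 ...............#####################..............
208 ...............#####################.#....##..####
213 .....................#......................####..
```

To row units: -5 mm is -1, -3 mm is -0.6.

Request:
step_hand(segments=[[-0.6, 0, 0.08, 0, 0, 0, 40], [-1, 0, 0.14, 0, 0, 0, 40], [-1, 0, 0.14, 0, 0, 0, 40], [-1, 0, 0.14, 0, 0, 0, 40]])

```text
t: 5.0
ee_pos: [581.0, 63.0, 24.8]
tool_rot: [179.9, 8.0, 95.5]
ft_force: [0.2, 3.5, 4.0]
width: 39.8
finger_force: 2.6
```

Request:
step_hand(segments=[[3, 0, -0.4, 0, 0, 0, 40], [6, 0, -0.8, 0, 0, 0, 40], [4, 0, -10.8, 0, 0, 0, 40], [4, 0, -20.8, 0, 0, 0, 40], [20, 0, -26, 0, 0, 0, 40], [28, 0, -26, 0, 0, 0, 40], [36, 0, -26, 0, 0, 0, 40], [36, 0, -26, 0, 0, 0, 40]])

```text
t: 5.8
ee_pos: [560.0, 263.4, 127.6]
tool_rot: [-180.0, 8.0, 95.8]
ft_force: [-0.5, -1.4, 0.2]
width: 39.6
finger_force: 0.0
```

```bash
python3 - <<'E'
from h import *
for n in("top","side"):shot(n,n+"4")
a=cv2.imread("pics/top4_raw.png")[170:230,175:245];b=cv2.imread("pics/side4_raw.png")[170:230,250:310]
cv2.imwrite("pics/c6.png",np.hstack([cv2.resize(a,None,fx=6,fy=6,interpolation=2),cv2.resize(b,None,fx=6,fy=6,interpolation=2)]))
E
```

```text
(no output)
```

View pics/c6.png

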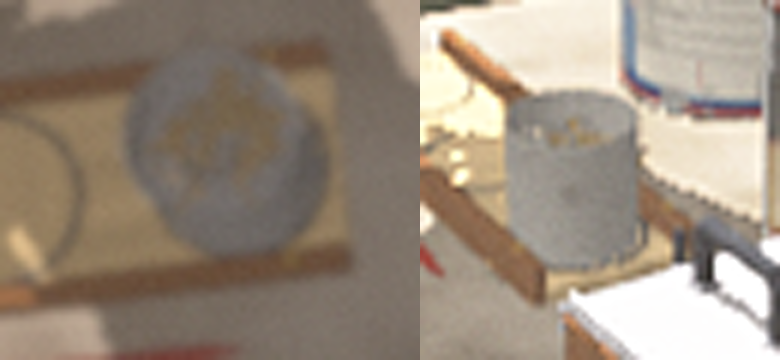

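The tin stands upright on the end ring. Top crop: rim left edge x≈125, base right edge x≈328, rails symmetric. In the side crop the ring arc just hugs the tin's foot. I check by fitting the ring line and the tin outline on their planes.

```bash
cat > fit.py <<'E'
from h import *
from scipy.optimize import least_squares
np.set_printoptions(precision=1,suppress=True)
Rr,u=board();xb=np.array([u[1],-u[0],0])
def ring(name,f,c0,r=40.5,z=10,band=6,angs=np.arange(0,360,3),sign=-1):
    """1-D profile across the expected line along each radius; dark dip (sign -1) or edge"""
    g=cv2.GaussianBlur(cv2.cvtColor(cv2.imread(f),cv2.COLOR_BGR2GRAY),(0,0),.6).astype(np.float32)
    P=[]
    for a in np.radians(angs):
        rr=np.arange(r-band-3,r+band+3,.25);X=[c0+np.array([q*np.cos(a),q*np.sin(a),z]) for q in rr]
        uv=np.float32([proj(name,x) for x in X]);v=cv2.remap(g,uv[None,:,0],uv[None,:,1],1)[0]
        b=np.interp(rr,[rr[0],rr[-1]],[np.median(v[:12]),np.median(v[-12:])]);d=b-v;i=12+d[12:-12].argmax()
        if d[i]>6: P.append(X[i][:2])
    P=np.array(P)
    s=least_squares(lambda p:np.hypot(*(P-p[:2]).T)-r,c0[:2],loss="soft_l1",f_scale=1)
    c=np.r_[s.x,0]; print(f,"n",len(P),"c",c[:2],"s",(c-Rr)@u,"x",(c-Rr)@xb,"rms",np.sqrt(np.median(s.fun**2)))
ring("top","pics/top0_raw.png",Rr,angs=np.r_[-120:70:3]); ring("top","pics/top0_raw.png",Rr+220*u)
ring("side","pics/side0_raw.png",Rr,angs=np.r_[-60:100:3])
ring("top","pics/top4_raw.png",Rr+110*u)
E
python3 fit.py; python3 - <<'E'
from h import *
np.set_printoptions(precision=1,suppress=True)
Rr,u=board();xb=np.array([u[1],-u[0],0])
# tin silhouette in top4 by low saturation, hull of both circles
im=cv2.imread("pics/top4_raw.png");hsv=cv2.cvtColor(cv2.GaussianBlur(im,(0,0),.7),cv2.COLOR_BGR2HSV)
print(hsv[195,180:235:1,1]); print(hsv[170:222,212,1])
E
```

```text
[90 90 90 87 82 80 79 84 87 90 89 91 88 84 74 59 42 32 34 42 48 54 60 68
 73 73 69 70 75 72 59 44 39 42 56 72 78 80 78 73 63 50 36 28 25 26 32 43
 51 64 73 71 60 49 45]
[ 46  48  47  48  45  48  46  42  36  34  40  58  69  78  80  82  84  86
  88  90  88  74  55  41  37  39  37  35  37  34  29  25  22  20  18  20
  21  23  23  23  26  32  56  89 110 113 107  87  67  55  50  50]Traceback (most recent call last):
  File "fit.py", line 17, in <module>
    ring("top","pics/top0_raw.png",Rr,angs=np.r_[-120:70:3]); ring("top","pics/top0_raw.png",Rr+220*u)
    ~~~~^^^^^^^^^^^^^^^^^^^^^^^^^^^^^^^^^^^^^^^^^^^^^^^^^^^^
  File "fit.py", line 11, in ring
    uv=np.float32([proj(name,x) for x in X]);v=cv2.remap(g,uv[None,:,0],uv[None,:,1],1)[0]
                   ~~~~^^^^^^^^
  File "h.py", line 16, in proj
    c=arm.camera_model(name); p=np.array(c["R"])@X+np.array(c["t"]); x=p[:2]/p[2]; x=x*(1+c["k1"]*(x@x))
ValueError: time passes only in moves, steps and waits
```

```bash
sed -i 's/^from plant import arm/from plant import arm\nimport functools\n@functools.lru_cache\ndef cam(n): return arm.camera_model(n)/; s/c=arm.camera_model(name)/c=cam(name)/' h.py; cat >> fit.py <<'E'
# tin silhouette points: saturation edge (50% of ~80 -> 40) along row 195 and col 212 etc, top view
hsv=cv2.GaussianBlur(cv2.cvtColor(cv2.imread("pics/top4_raw.png"),cv2.COLOR_BGR2HSV),(0,0),.7)[:,:,1].astype(float)
for v in (188,190,192):   # rim left edge (plane z=83)
    r=hsv[v,185:203];i=np.argmin(np.diff(r));e=185.5+i; p=plane("top",e,v,83); print("rimL",v,e,p[:2])
for v in (196,198,200,202):   # foot right edge (plane z=10)
    r=hsv[v,222:236];i=np.argmax(np.diff(r));e=222.5+i; p=plane("top",e,v,10); print("footR",v,e,p[:2])
E
python3 fit.py
```

```text
pics/top0_raw.png n 53 c [585.8  21.7] s 1.8101276064045573 x 0.3201468618318855 rms 1.999031681842574
pics/top0_raw.png n 112 c [563.1 240.1] s 221.32491268416734 x -0.2546347003766592 rms 1.4679365541501264
pics/side0_raw.png n 44 c [584.3  22.6] s 2.864636163679433 x -1.124740124732371 rms 1.8193435460952603
pics/top4_raw.png n 103 c [575.  130.3] s 110.92223580167864 x 0.47217168581546337 rms 1.351293237305164
rimL 188 195.5 [595.1  56.8]
rimL 190 195.5 [590.   56.7]
rimL 192 194.5 [584.9  59.1]
footR 196 228.5 [589.4 -16.3]
footR 198 228.5 [584.  -16.3]
footR 200 228.5 [578.6 -16.3]
footR 202 228.5 [573.2 -16.3]
```

The tin is centred to about 1 mm: ring centre y≈21, and the tin foot and rim give y≈20 to 21. Next the lid: the handle's midpoint measures (577,-205,115.5), which agrees with the text, and the box yaw is about 7.7°.

```bash
python3 - <<'E'
from h import *
R=toolR(97.7)
step([565,250,230],R);step([577,-205.4,220],R)
E
```

```text
[-25.1   3.  -99.9  -0.2   8.   -2. ]
[-4.737e+02 -3.030e+01 -2.670e+01 -2.000e-01  8.000e+00 -2.000e+00]
```

To row units: -474 mm is -94.8, -100 mm is -20, 8 degrees is 2.

Request:
step_hand(segments=[[-5, 0.6, -20, 0, 2, -0.5, 60], [-5, 0.6, -20, 0, 2, -0.5, 60], [-5, 0.6, -20, 0, 2, -0.5, 60], [-94.8, -6, -5.4, 0, 2, -0.5, 60], [-94.8, -6, -5.4, 0, 2, -0.5, 60], [-94.8, -6, -5.4, 0, 2, -0.5, 60], [-94.8, -6, -5.4, 0, 2, -0.5, 60], [-94.8, -6, -5.4, 0, 2, -0.5, 60], [-94.8, -6, -5.4, 0, 2, -0.5, 60], [-94.8, -6, -5.4, 0, 2, -0.5, 60], [-94.8, -6, -5.4, 0, 2, -0.5, 60], [-94.8, -6, -5.4, 0, 2, -0.5, 60]])

```text
t: 7.1
ee_pos: [575.2, -205.2, 220.5]
tool_rot: [-179.9, -0.0, 97.4]
ft_force: [0.8, -0.2, -0.1]
width: 60.1
finger_force: 0.0
```

Request:
step_hand(segments=[[0, 0, 0, 0, 0, 0, 60], [0, 0, 0, 0, 0, 0, 60]])

```text
t: 7.3
ee_pos: [575.4, -203.9, 220.1]
tool_rot: [-179.8, -0.1, 97.3]
ft_force: [-0.6, 0.4, 0.2]
width: 60.5
finger_force: 0.0
```

```bash
python3 - <<'E'
from h import *
R=toolR(97.7);step([577,-205.4,220],R);step([577,-205.4,150],R)
E
```

```text
[-1.7  1.4  0.1 -0.2 -0.1 -0.4]
[-1.8  1.6 70.1 -0.2 -0.1 -0.4]
```

Request:
step_hand(segments=[[-0.3, 0.3, 10, 0, 0, 0, 60], [-0.3, 0.3, 17, 0, 0, 0, 60], [-0.3, 0.3, 21, 0, 0, 0, 60], [-0.3, 0.3, 23, 0, 0, 0, 60], [-0.3, 0.3, 24.6, 0, 0, 0, 60], [-0.3, 0.3, 24.6, 0, 0, 0, 60]], force=60)

```text
t: 7.9
ee_pos: [577.9, -202.9, 97.9]
tool_rot: [-179.9, -0.0, 97.5]
ft_force: [0.5, -0.5, 0.7]
width: 60.1
finger_force: 0.0
```

```bash
python3 - <<'E'
from h import *
a=shot("side","side5")[150:270,240:400]
cv2.imwrite("pics/c7.png",cv2.resize(a,(800,600),interpolation=2))
E
```

```text
(no output)
```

View pics/c7.png

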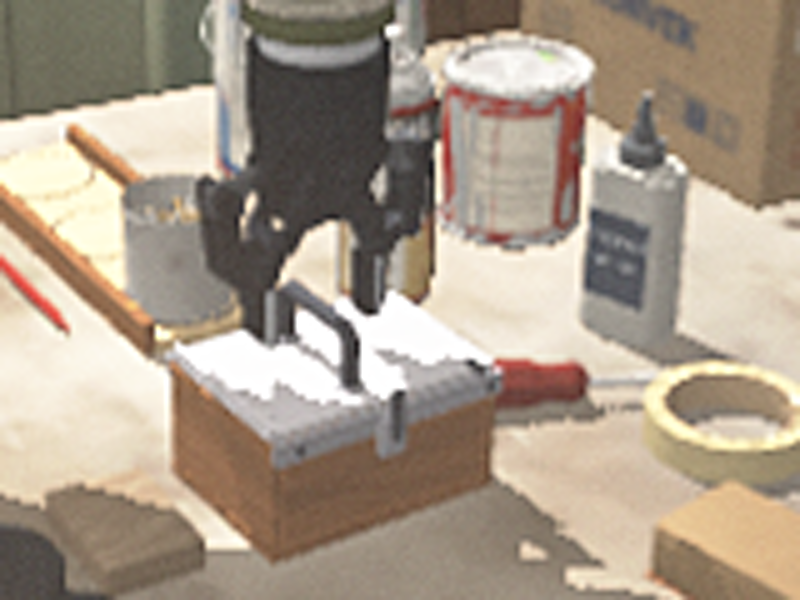

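The fingers straddle the bar, left finger at (260,310) and right at (368,270), clear of the lid. The tin is still on its ring. Close.

Request:
step_hand(segments=[[0, 0, 0, 0, 0, 0, 30], [0, 0, 0, 0, 0, 0, 20], [0, 0, 0, 0, 0, 0, 14], [0, 0, 0, 0, 0, 0, 8], [0, 0, 0, 0, 0, 0, 0], [0, 0, 0, 0, 0, 0, 0], [0, 0, 0, 0, 0, 0, 0]], force=60)

```text
t: 8.65
ee_pos: [578.6, -203.4, 98.6]
tool_rot: [180.0, 0.0, 97.5]
ft_force: [4.4, 1.9, 4.2]
width: 8.7
finger_force: 59.0
```

```bash
python3 -c "
from h import *
R=toolR(97.7);c,s=np.cos(np.radians(7.7)),np.sin(np.radians(7.7));p=arm.get_obs()['ee_pos']
step(p-50*np.array([c,s,0]),R)"
```

```text
[ -0.2 -50.   -0.    0.    0.   -0.2]
```

To row units: -50 mm is -10, -8 mm is -1.6.

Request:
step_hand(segments=[[0, -0.8, 0, 0, 0, 0, 0], [0, -1.6, 0, 0, 0, 0, 0], [0, -2.6, 0, 0, 0, 0, 0], [0, -3.6, 0, 0, 0, 0, 0], [0, -4.6, 0, 0, 0, 0, 0], [0, -5.6, 0, 0, 0, 0, 0], [0, -6.6, 0, 0, 0, 0, 0], [0, -7.6, 0, 0, 0, 0, 0], [0, -8.6, 0, 0, 0, 0, 0], [0, -9.4, 0, 0, 0, 0, 0], [0, -10, 0, 0, 0, 0, 0], [0, -10, 0, 0, 0, 0, 0]], force=80)

```text
t: 9.85
ee_pos: [529.6, -210.3, 98.7]
tool_rot: [179.9, 0.1, 97.5]
ft_force: [8.6, 1.0, 1.9]
width: 8.6
finger_force: 78.1
```

```bash
python3 - <<'E'
from h import *
a=shot("side","side6")[195:255,265:345];b=shot("top","top6")[150:240,260:340]
cv2.imwrite("pics/c8.png",np.hstack([cv2.resize(a,(480,360),interpolation=2),cv2.resize(b,(320,360),interpolation=2)]))
E
```

```text
(no output)
```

View pics/c8.png

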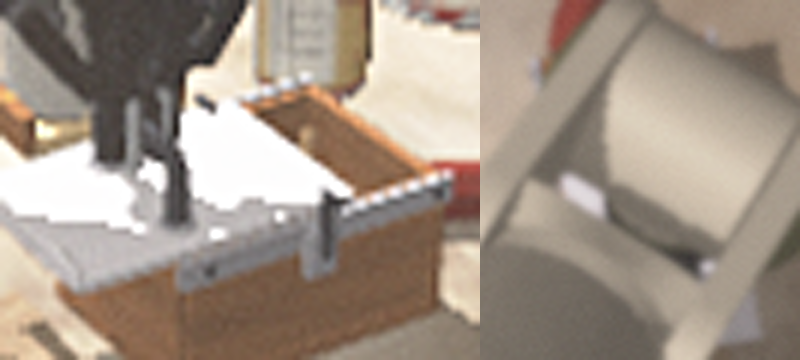

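The lid has slid open 50 mm and stays held. Side crop: far pointer at (205,103), near post at (327,225), near pointer not yet clearly visible; the arm hides the top view. I get pointer and post positions from blobs in the first images.

```bash
python3 - <<'E'
from h import *
np.set_printoptions(linewidth=200)
s0=cv2.imread("pics/side0_raw.png").max(2);t0=cv2.imread("pics/top0_raw.png").max(2);s6=cv2.imread("pics/side6_raw.png").max(2)
def show(t,g,u0,u1,v0,v1):
    print(t);print("    ",' '.join(f"{x:3d}" for x in range(u0,u1)))
    for v in range(v0,v1): print(v,' ',' '.join(f"{x:3d}" for x in g[v,u0:u1]))
show("near post s0",s0,312,326,224,246);show("near ptr s0",s0,328,344,218,232)
show("far ptr s0",s0,305,322,203,212);show("far post s0",s0,288,299,204,216)
show("top Lptr",t0,270,283,163,174);show("top Rptr",t0,311,324,157,169);show("top Lpost",t0,270,284,188,200);show("top Rpost",t0,314,332,180,194)
E
```

```text
near post s0
     312 313 314 315 316 317 318 319 320 321 322 323 324 325
224   255 255 255 254 254 254 254 254 254 254 254 254 254 254
225   255 255 255 254 254 254 254 254 254 254 254 255 255 255
226   184 255 255 255 255 255 255 255 255 255 255 255 255 255
227   131 251 255 255 255 255 255 254 255 255 255 247 191 147
228   164 184 248 253 255 255 229 105 133 170 157 160 203 211
229   220 191 193 184 255 255 156  61  92 204 223 194 210 211
230   238 183 177 176 145 173 116  74 120 210 215 163 118 121
231   204 149 148 159 146 188 126  74 109 121 120 118 129 129
232   203 216 177 142 140 169 118  79 115 123 127 135 131 135
233   209 222 175 126 210 204 126  84 118 124 135 131 130 131
234   128 114 119 122 223 194 127  84  97 120 132 128 126 128
235   122 129 128 138 138 127 108  82  97 119 126 126 129 127
236   133 130 130 141 145 140 109  87 104 123 123 119 124 122
237   129 128 123 145 144 136 112  84 113 125 123 123 125 125
238   124 123 125 147 147 136 123 112 126 121 122 127 121 121
239   128 126 116 141 144 135 132 134 130 125 118 121 119 123
240   124 126 119 133 140 128 129 
[... 5569 characters left out ...]
85   167 176 196 208 212 207 190 160 151 153 149 138 109  93 102 110 116 111
186   120 134 159 183 194 191 173 145 130 134 141 139 115  99 105 113 116 114
187    92  98 122 146 159 161 153 136 119 122 140 145 129 111 109 113 117 115
188    85  86 103 121 139 146 147 136 126 133 144 145 138 120 116 115 118 116
189    80  82  99 121 141 149 158 155 144 146 149 138 125 120 115 116 118 116
190    85  92 109 133 157 175 186 180 163 155 145 129 119 119 116 120 119 118
191   103 114 135 159 184 203 209 196 175 161 145 128 117 118 117 117 119 117
192   138 148 166 191 211 217 217 211 186 161 149 136 122 118 118 117 117 117
193   177 185 196 210 217 218 219 214 194 162 155 141 127 119 118 117 118 117
```

```bash
python3 - <<'E'
from h import *
np.set_printoptions(precision=1,suppress=True)
a=np.radians(7.7);bx=np.array([np.cos(a),np.sin(a),0]);by=np.array([-np.sin(a),np.cos(a),0]);B=np.array([586.8,-206.,0])
def f(t,*uvz):
    P=[plane(c,u,v,z)-B for c,u,v,z in uvz]; print(t,[(round(p@bx,1),round(p@by,1)) for p in P]); return np.mean([p@bx for p in P])
pt=f("ptr top",("top",275,168.4,81),("top",316.5,161.9,81)); mt=f("post top-view mid",("top",274.6,193.5,79),("top",322.2,187.2,79))
ps=f("ptr side",("side",335,223.5,81.5),("side",313,207.6,81.5)); ms=f("post side tops",("side",319,227.7,94),("side",293,207.8,94))
print(f"top {pt-mt:.1f} side {ps-ms:.1f}")
print("near post mid side z79",f("",("side",319,232.6,79)))
# lid displacement check from side6: far pointer
g=cv2.imread("pics/side6_raw.png").max(2)
print(g[207:218,290:306]); print(g[222:240,314:330])
E
```

```text
ptr top [(np.float64(62.5), np.float64(56.2)), (np.float64(62.7), np.float64(-49.5))]
post top-view mid [(np.float64(-0.7), np.float64(67.1)), (np.float64(-3.6), np.float64(-52.4))]
ptr side [(np.float64(62.3), np.float64(-51.5)), (np.float64(63.2), np.float64(58.2))]
post side tops [(np.float64(-0.4), np.float64(-63.6)), (np.float64(0.0), np.float64(69.2))]
top 64.7 side 62.9
 [(np.float64(-0.4), np.float64(-64.4))]
near post mid side z79 -0.44117909691364743
[[ 81  75  72  80  69  59 225 255 255 255 253 250 246 244 242 242]
 [ 77  68  71  74  61  61 255 255 251 248 248 247 246 246 242 241]
 [ 81  96  95  76  64  84 255 255 252 250 247 245 244 244 244 242]
 [ 77 120 138 100  75 100 255 234 218 238 248 245 243 244 245 247]
 [ 69 107 147 115  75 114 255 178 106 166 230 246 250 247 220 203]
 [ 69  76 136 109  76 142 255 237 131  82 111 232 255 255 236 199]
 [ 74  74 132 108  66 161 254 255 255 208 114 251 255 255 255 255]
 [ 75  82 136 112  53 255 255 255 255 255 249 255 255 255 255 255]
 [ 93  76 131 108  52 255 255 255 255 255 255 255 254 254 254 255]
 [122  91 125 105  42 255 255 25
[... 609 characters left out ...]
 189 213 214 144 108 115 117]
 [173 173 152 151 101  70 105 118 200 163 115 112 116 126 127 125]
 [140 161 145 148 102  74  97 124 121 114 122 123 129 128 132 130]
 [139 143 146 152 103  72  97 118 123 127 127 133 124 125 128 124]
 [132 125 142 153 108  69  97 113 129 130 122 127 126 120 123 118]
 [113 130 148 138 110  74  88 116 126 124 121 124 116 115 117 115]
 [123 135 135 129 105  75  94 116 119 126 119 114 115 118 114 118]
 [123 141 138 126 101  78  97 114 118 115 115 113 118 118 112 115]
 [120 141 140 135 106  73 102 117 115 117 114 117 116 119 114 114]
 [111 138 141 129 118 102 121 114 118 116 117 112 113 112 114 117]
 [113 133 135 129 121 132 124 118 113 115 113 117 112 113 115 118]]
```

The manual's scale: shifts go in units of 5 mm and turns go in units of 4 degrees. Converting my numbers, -3 mm is -0.6, -11 mm is -2.2.

Request:
step_hand(segments=[[0, -0.6, 0, 0, 0, 0, 0], [0, -1.2, 0, 0, 0, 0, 0], [0, -1.8, 0, 0, 0, 0, 0], [0, -2.2, 0, 0, 0, 0, 0], [0, -2.2, 0, 0, 0, 0, 0], [0, -2.2, 0, 0, 0, 0, 0]])

```text
t: 10.55
ee_pos: [519.1, -211.8, 98.7]
tool_rot: [179.8, 0.1, 97.5]
ft_force: [9.6, -0.1, 1.8]
width: 8.5
finger_force: 78.1
```

```bash
python3 - <<'E'
from h import *
np.set_printoptions(precision=1,suppress=True,linewidth=150)
a=np.radians(7.7);bx=np.array([np.cos(a),np.sin(a),0]);by=np.array([-np.sin(a),np.cos(a),0]);B=np.array([586.8,-206.,0])
shot("side","side7");g=cv2.imread("pics/side7_raw.png").max(2)
def f(u,v,z): p=plane("side",u,v,z)-B; return (p@bx,p@by)
print("side6 ptrs",f(299,211.9,81.5),f(320.8,228.0,81.5))
c=B+0.*bx
for y in(56,-52): print("level pointer px expected",y,proj("side",B-0.2*bx+y*by+[0,0,81.5]))
print(g[208:220,284:304]); print(g[224:236,310:326])
E
```

```text
side6 ptrs (np.float64(13.741055443170346), np.float64(58.07278250286585)) (np.float64(15.046438103527287), np.float64(-50.580816574804274))
level pointer px expected 56 [295.3 213.4]
level pointer px expected -52 [316.5 229.8]
[[ 96  85  75  82  76  74  69  76  74  89 113 108 255 255 249 247 247 246 246 244]
 [103  88  80  73  70  70  69  68  80  75 102  99 255 254 246 244 245 244 244 245]
 [ 71  88  82  82  92  83  70 102  94  73 101 109 254 252 245 243 243 244 245 247]
 [ 74  76  79  75 124 125  81 133 106  76 108 121 242 253 246 242 243 245 246 247]
 [ 98  74  73  75 116 146  86 126 100  70  95 123 180 229 251 249 243 213 194 200]
 [125  82  75  69  91 137  87 105 104  78  92  95  84 112 255 255 255 232 195 176]
 [131  81  74  72  90 139  75 111 231 235 249 255 217 109 255 255 255 255 255 235]
 [127 109  78  66  84 135  74 150 255 255 255 255 255 249 255 255 254 255 255 255]
 [130 116 113  79  93 135  77 165 255 255 255 255 255 255 255 254 254 254 255 255]

[... 354 characters left out ...]
 125 155 158 150 150 144 147]
 [254 254 254 255 255 255 255 255 255 197 167 155 153 149 144 139]
 [254 254 254 255 255 210 186 255 255 210 133 141 146 144 154 170]
 [255 255 255 255 255 200  97 143 166  98  86 141 173 203 226 231]
 [253 253 252 255 255 236 126  67  73  65  91 205 234 226 215 213]
 [181 187 175 210 184 191 142 109  85  75 116 205 220 156 117 113]
 [174 174 167 145 138 154 149 141  99  73 103 119 119 119 119 126]
 [145 143 155 144 140 144 146 152 106  72  98 115 126 124 127 130]
 [142 142 147 136 130 125 142 152 104  79  97 115 133 125 123 130]
 [138 134 127 122 117 126 146 147 106  75  93 120 123 126 121 119]
 [118 123 119 123 121 134 141 130 103  78  93 114 121 124 119 114]]
```

To row units: -3 mm is -0.6, -1.5 mm is -0.3.

Request:
step_hand(segments=[[0, -0.3, 0, 0, 0, 0, 0], [0, -0.6, 0, 0, 0, 0, 0], [0, -0.6, 0, 0, 0, 0, 0], [0, -0.6, 0, 0, 0, 0, 0], [0, -0.6, 0, 0, 0, 0, 0]])

```text
t: 11.1
ee_pos: [516.2, -212.2, 98.7]
tool_rot: [179.8, 0.1, 97.5]
ft_force: [11.0, 0.7, 2.3]
width: 7.9
finger_force: 78.1
```

```bash
python3 - <<'E'
from h import *
np.set_printoptions(precision=1,suppress=True,linewidth=150)
a=np.radians(7.7);bx=np.array([np.cos(a),np.sin(a),0]);by=np.array([-np.sin(a),np.cos(a),0]);B=np.array([586.8,-206.,0])
ims=[shot("side",f"side8{i}").astype(float) for i in range(6)]
i0=cv2.imread("pics/side0_raw.png").astype(np.float32); i8=np.mean(ims,0).astype(np.float32)
cv2.imwrite("pics/side8m.png",i8)
g=i8.max(2).astype(int)
print(g[224:236,308:324]); print(g[208:218,288:302])
E
```

```text
[[253 253 253 255 255 255 255 221 143 130 139 141 138 149 148 145]
 [253 253 254 254 254 255 255 255 196 113 118 135 158 156 153 149]
 [254 254 254 254 254 255 255 255 255 233 126 120 168 158 151 151]
 [254 254 254 254 255 255 248 249 255 255 231 123 132 145 145 144]
 [255 255 255 255 255 255 176 103 192 255 227 114  86 139 168 206]
 [252 252 252 253 252 255 255 146  58 135  98  60 111 208 233 227]
 [177 178 181 181 175 210 255 186  89 115  92  69 133 208 216 158]
 [193 188 177 174 168 143 137 157 133 154 105  69 100 113 115 118]
 [177 171 148 143 155 143 138 143 147 152  99  68 108 118 121 125]
 [147 154 144 141 144 137 130 123 142 153 106  72 114 117 128 125]
 [145 144 139 131 124 121 116 128 146 142 104  77  91 114 127 123]
 [133 124 120 121 120 119 121 135 137 129 100  74  92 111 122 120]]
[[ 71  73  70  71  90 116 109 101 255 255 248 246 245 245]
 [ 72  71  62 130 104  77  98  98 254 253 245 244 244 244]
 [ 74  67  70 193 128  73  99 103 253 251 245 243 244 243]
 [144  83 104 223 137  85 109 102 252 251 243 243 244 245]
 [166  95 110 204 125  81 107 105 220 247 247 244 236 215]
 [133  92  83 169 119  74  79  97 111 230 254 255 230 153]
 [136  93  64 188 235 231 246 222 106 249 255 255 255 244]
 [137  90 111 255 255 255 255 255 248 255 255 255 255 255]
 [135  86 125 255 255 255 255 255 255 255 254 254 254 255]
 [137  87  91 255 255 255 254 254 254 254 254 254 254 254]][ WARN:0@8.488] global loadsave.cpp:1063 imwrite_ Unsupported depth image for selected encoder is fallbacked to CV_8U.
```

Request:
step_hand(segments=[[0, 0, 0, 0, 0, 0, 0], [0, 0, 0, 0, 0, 0, 0], [0, 0, 0, 0, 0, 0, 0], [0, 0, 0, 0, 0, 0, 0], [0, 0, 0, 0, 0, 0, 0], [0, 0, 0, 0, 0, 0, 0], [0, 0, 0, 0, 0, 0, 0], [0, 0, 0, 0, 0, 0, 0], [0, 0, 0, 0, 0, 0, 0], [0, 0, 0, 0, 0, 0, 0]])

```text
t: 12.4
ee_pos: [516.2, -212.2, 98.7]
tool_rot: [179.8, 0.1, 97.5]
ft_force: [10.7, 0.8, 2.3]
width: 8.2
finger_force: 78.1
```

```bash
python3 - <<'E'
from h import *
g=np.mean([shot("side",f"side9{i}").astype(float) for i in range(4)],0).max(2).astype(int)
print(g[226:232,312:322])
# tin still where it was? compare side tin patch between side4 and now
a=cv2.imread("pics/side4_raw.png")[182:216,262:285].astype(int);print("tin diff",np.abs(a.max(2)-g[182:216,262:285]).mean())
E
```

```text
[[254 255 255 255 255 233 126 122 167 157]
 [255 255 248 249 255 255 229 122 132 146]
 [255 255 175 102 191 255 225 112  87 139]
 [251 255 255 146  58 135 101  62 110 208]
 [177 212 255 188  90 113  93  68 133 206]
 [167 144 139 156 135 153 105  69 101 112]]
tin diff 66.22122762148338
```

```bash
python3 -c "
from plant import arm
print(arm.job_done())"
```

```text
the job is handed in; nothing more can be done
None
```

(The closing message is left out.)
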